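# Rock a stuck chip-fixture cover off its spring posts and hold it just clear

## Robot

A 6-joint arm with a two-finger parallel gripper is mounted at the origin on a cart in front of the work surface, level with it; the furniture and walls round the work are solid. World frame = base frame: x ahead of the robot, y to its left, z up, the work surface at z = 0. Lengths are in m, angles in rad, forces in N, time in s.
With the tool pointing down it reaches from about 0.425 to 0.95 m from the base axis. Payload 3.5 kg.
Tool frame: the origin (TCP) lies at the very end of the fingers, on their centre line; the grasp point (between the pads) lies 19 mm behind it; z points along the fingers, y is the line along which they close (so a half turn about z gives the same grasp; the last joint's range is limited). The gripper opens to 85 mm and grips with 20 to 120 N. Pads are 22 mm wide; open, the fingers measure 114 mm over their backs; the gripper's body (76 mm by 85 mm) begins 54 mm behind the grasp point. The pads swing forward as they close: fully open they stand 13 mm farther back than shut.
Start: joints at [1.047, 0.286, 1.577, -0, 1.279, -0.15], TCP at [0.246, 0.628, 0.231] pointing down, gripper open.
Joint ranges: [-2.77, 2.77], [-0.9, 2.22], [0.21, 2.48], [-1.53, 4.67], [0.24, 2.81], [-2.84, 2.84]. Speed limits (rad/s): [2.79, 2.79, 3.14, 3.14, 3.14, 3.14].

## Interface

Orientations are given as a unit quaternion [x, y, z, w].
In Python, from plant import ctrl gives the robot as it stands.
- The arm moves only by the tool inch_along, called after "Call:" as name(argument=value, ...) on one line, values as JSON. Schema: {"type":"object","properties":{"increments":{"type":"string"},"grip_n":{"type":"number"},"only":{"type":"string"},"quiet":{"type":"boolean"},"lines":{"type":"string"}},"required":["increments"],"additionalProperties":false}. increments is a string of 1 to 10 rows, parted by a bar, with the numbers parted by commas; each row has 7 numbers: dx, dy, dz in units of 25 mm, then a rotation vector rx, ry, rz in units of 0.1 rad, then the opening from 0.0 (shut) to 1.0 (fully open); each row is the pose to reach, as a shift and turn from the pose commanded when the call began, along the tool's axes at that moment; what a row does not reach only later rows make up. A row lasts 1/8 s, in which the tool goes at most 0.0625 m and 0.188 rad, less where a joint would pass 70% of its speed; a pose out of reach is approached as far as the arm can. The fingers move at their own pace and stop on an object; grip_n is the grip in N (left out, the last holds). Time passes only in rows, so rows that do not move let the fingers close. The tool returns the time, the measured TCP pose, the force, the opening and the grip force at its end. only (a regular expression) keeps the lines of the reply that match it, lines (a string "A,B") keeps lines A to B, and quiet returns only ok. Input that does not fit is refused with a message, and nothing moves.
- ctrl.get_state(): the state, without advancing time (a new reading comes with each control period).
- ctrl.read_camera(name): name is "scene" or "top"; returns a dict with "pixels" (480x640x3 uint8, red, green, blue), "camera_matrix" (3x3 intrinsics, pixels), "xyz" and "orientation" of the camera in the world. Camera axes: x right, y down, z forward; pixel columns grow to the right and rows downward; lengths in m; the calibration is good to about 2 mm. A picture is of the moment at which its call begins. There is no depth.
- ctrl.sign_off(): hands the job in; it is judged then, once.
The state is a dict: "time": time; "qpos": joint angles; "dq": joint speeds; "joint_efforts": joint torques, N m; "eef_pos": TCP position; "tcp_rot": TCP orientation; "contact_force": force on the tool from outside, world axes, zero at the start; "wrist_torque": the same for the moment, N m; "opening": opening from 0.0 (shut) to 1.0 (fully open); "finger_force": force on a finger pad.
Only numpy, scipy, OpenCV 4.12 (cv2) and the standard library are available. Lean on these libraries where they do the work, as an engineer would, in place of code of your own. Each camera call takes 0.05 s, during which the arm holds its last target. There are 200 camera calls.

## Task

The clamp cover (black block with the upright metal grip) is stuck on the two split spring posts of the chip fixture, and the fixture is not screwed down: a straight pull would lift it all. Take the cover by its grip, rock it gently side to side, one post and then the other, so that it walks up off the posts slowly, without a jerk, while the base plate stays flat in its place on the bench and the glass chip stays in its recess. Finish holding the cover in the gripper, level and straight above the posts, just clear of their tips (by a finger's breadth, at most 25 mm), so that I can look whether the chip has stuck; do not put it down or let go, and leave the beaker, vial and screwdriver beside it alone.

Things in the scene. Friction and masses are not known exactly. Their poses are not given: they have to be found in the camera images.
- fixture_base: Chip fixture base: metal plate 120 (x) by 180 (y) by 20 mm on four 4 mm rubber feet, loose on the bench, 1.8 kg (18 N). Origin: centre of its underside at bench level, z up; plate top at z = 24 mm. Two split spring posts stand on it at x = 0, y = +25 and -25 mm. Between them is the chip's recess, 77 (x) by 27 (y) by 6 mm deep.
- cover: Clamp cover, stuck on the posts with its underside 0 to 3 mm above the plate: black plastic block 50 (x) by 76 (y) by 18 mm, 0.13 to 0.19 kg, with a through slot for each post. Origin: centre of the block's underside; axes parallel to the base's at the start. Three brass ports, 11 mm high, stand on it at x = -16.5, y = +-11 mm and x = 16.5, y = 0.
- grip (a point): Centre of the cover's metal grip, 44 mm above the cover's underside: a cross bar 18 mm thick (x) and 46 mm long (y), from 34 to 54 mm above the underside, on a stem 18 (x) by 32 (y) mm that rises from the block's top (18 mm). Taken by the two ends of the bar (fingers closing along y), the cover tilts firmly with the gripper.
- cover_left (a point): Point on the cover's underside in the middle of its left slot (y = +25 mm in the cover). The slots are 12 mm along x and 11 mm along y, 2 mm wider than a post, so the fully engaged cover can lean about 0.1 rad about x towards either post before it binds, and more as it comes up; one end then stands 5 mm above the other.
- cover_right (a point): Point on the cover's underside in the middle of its right slot (y = -25 mm in the cover); otherwise like the left one.
- post_left (a point): Centre of the tip of the left post, 44 mm above the bench, 20 mm above the plate: 12 mm (x) by 9 mm (y), two steel leaves sprung apart along x that rub on the slot's walls with about 11 N (within 15 %) up or down, until the cover's underside passes the tip. A straight pull needs twice that and lifts the base; one end at a time can be drawn up while the other stays.
- post_right (a point): Centre of the tip of the right post (y = -25 mm in the base), the same as the left one.
- chip: Glass slide chip, 75 by 25 by 5 mm, lying loose in the recess of the base under the cover (its ends show at both sides of the cover). Origin: centre of its underside, 18 mm above the bench.
- beaker: Glass beaker, 70 by 75 by 91 mm, standing to the right of the fixture; origin: centre of its underside. A bystander.
- vial: Small white vial with a ribbed cap, 22 mm across, 46 mm high, to the right of the fixture; origin: centre of its underside. A bystander.
- driver: Screwdriver with a dark handle, 172 mm long, 19 mm thick, lying to the right of the fixture along its y axis; origin: its middle, on the bench. A bystander.

How it is judged:
On the way, in this order (a step that is already met when the one before it is completed fails the run):
1. the cover, still on both posts, is leaning: one end is drawn up ahead of the other (angle between the z axis of cover and the z axis of fixture_base, either way round above 0.035 rad and z of each of cover_left, cover_right in the frame of fixture_base below 0.044 m), for 0.05 s.
2. both ends of the cover are above the tips of the posts (z of each of cover_left, cover_right in the frame of fixture_base above 0.0455 m), for 0.1 s.
At the end, for the whole second after the job is handed in: The gripper holds the cover at rest, touching nothing of the fixture, both slots 1.5 to 25 mm above the tips of the posts, within 12 mm of straight above the base's middle, level within 8 degrees and turned less than 11 degrees; the base lies flat on the bench and the chip is in its recess (all of step 2 and z of each of cover_left, cover_right in the frame of fixture_base below 0.069 m and x of cover in the frame of fixture_base between -0.012 and 0.012 m and y of cover in the frame of fixture_base between -0.012 and 0.012 m and angle between cover's own z axis and vertical below 0.14 rad and angle between the y axis of cover and the y axis of fixture_base, either way round below 0.2 rad and contact force between cover and the fingers above 1 N and contact force between cover and fixture_base below 0.2 N and linear speed of cover below 0.03 m/s and height (world z) of fixture_base below 0.003 m and angle between fixture_base's own z axis and vertical below 0.02 rad and horizontal distance between chip and fixture_base below 0.005 m and z of chip in the frame of fixture_base between 0.015 and 0.021 m); the arm keeps its last pose, push and grip.
It fails at once if the base plate is lifted off the bench or tipped (over 5 mm at its middle or 2.5 degrees) (height (world z) of fixture_base above 0.005 m or angle between fixture_base's own z axis and vertical above 0.044 rad).
It fails at once if the base plate is shifted by more than 30 mm (distance of fixture_base from where it was at the start of the episode above 0.03 m).
It fails at once if the cover is jerked (faster than 0.2 m/s) while still on a post (linear speed of cover above 0.2 m/s and z of any of cover_left, cover_right in the frame of fixture_base below 0.044 m).
It fails at once if the chip comes out of its recess (z of chip in the frame of fixture_base above 0.024 m).
It fails at once if the beaker, vial or screwdriver is pushed more than 20 mm (distance of any of beaker, vial, driver from where it was at the start of the episode above 0.02 m).
It also fails if it takes over 67 s, if anything falls off the work surface, if the arm or the gripper's body presses on something with over 40 N, if the wrist force passes 120 N, or if a joint passes its speed limit or range.

## Working session

There is one attempt and no reset: what is moved stays moved. The work goes in short steps, Python scripts to look and compute and a tool call to move; the robot and the scene stay as the last step left them, time stands still between calls to the robot, and variables do not carry over. Pictures are saved under pics/ and viewed, at most 10 in all, crops included, and the job is handed in when it is done.

```bash
ls; mkdir -p pics
```

Run:
```python
from plant import ctrl
import cv2
s=ctrl.get_state();print(s)
for n in("scene","top"):
    c=ctrl.read_camera(n);cv2.imwrite(f"pics/{n}0.png",c["pixels"][:,:,::-1]);print(n,c["camera_matrix"],c["xyz"],c["orientation"])
```

```text
pics
plant.py
{'time': 0.0, 'qpos': array([ 1.04699361e+00,  2.87218409e-01,  1.57815569e+00, -2.11514069e-05,
        1.27860867e+00, -1.49950202e-01]), 'dq': array([-5.92247786e-04,  1.97052501e-03, -6.02665492e-05,  1.46128834e-03,
       -9.66745476e-05, -2.15066238e-03]), 'joint_efforts': array([ 1.14814731e-03, -4.05992889e+01, -2.92624176e+01, -1.59520469e-04,
        5.95895035e-03,  4.19934125e-06]), 'eef_pos': array([0.24612958, 0.62782686, 0.22992355]), 'tcp_rot': array([ 1.85836443e-01,  9.82579965e-01, -1.13123363e-03, -3.85461089e-04]), 'contact_force': array([ 0.7238005 ,  0.082179  , -0.51038912]), 'wrist_torque': array([-0.01268963,  0.0073193 , -0.00024028]), 'finger_force': 0.0, 'opening': 1.000906344201879}
scene [[444.95352725   0.         319.68534926]
 [  0.         444.95352725 236.57770634]
 [  0.           0.           1.        ]] [-0.10253033 -0.58733724  0.40699054] [ 0.73436712 -0.39331182  0.25003061 -0.49345257]
top [[493.78943773   0.         321.32820469]
 [  0.         493.78943773 236.13630283]
 [  0.           0.           1.        ]] [ 0.40218992 -0.17385628  0.92736126] [-0.69889582  0.71066804 -0.06240374  0.05100338]
```

View pics/scene0.png

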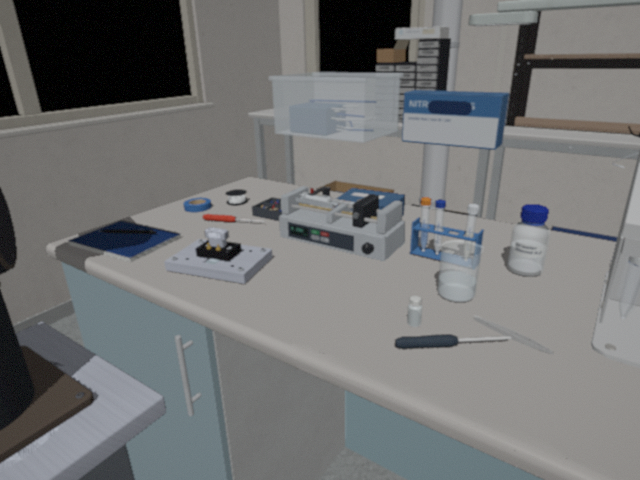

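View pics/top0.png

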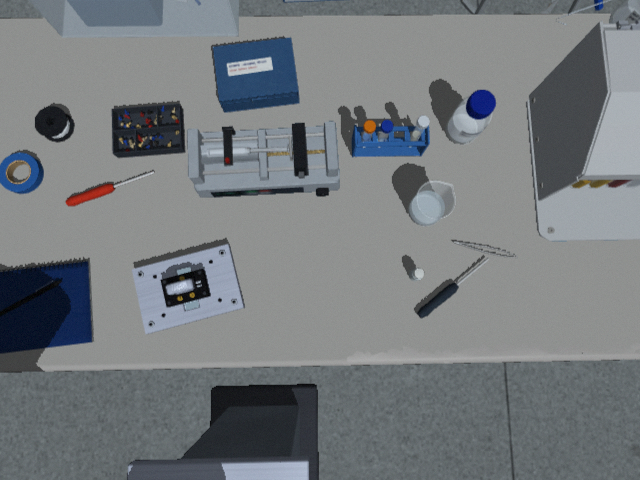

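The fixture is at about (220,258) in the scene view and (189,288) in the top view, with its bar at about (180,287). The beaker, vial and driver are well to the right. I'll enlarge both crops.

Run:
```python
import cv2,numpy as np
a=cv2.imread("pics/top0.png")[235:340,125:255];b=cv2.imread("pics/scene0.png")[220:285,160:280]
a=cv2.resize(a,None,fx=6,fy=6,interpolation=cv2.INTER_CUBIC)[:600,:780];b=cv2.resize(b,None,fx=6,fy=6,interpolation=cv2.INTER_CUBIC)
cv2.imwrite("pics/ct.png",a);cv2.imwrite("pics/cs.png",b)
```

```text
(no output)
```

View pics/ct.png

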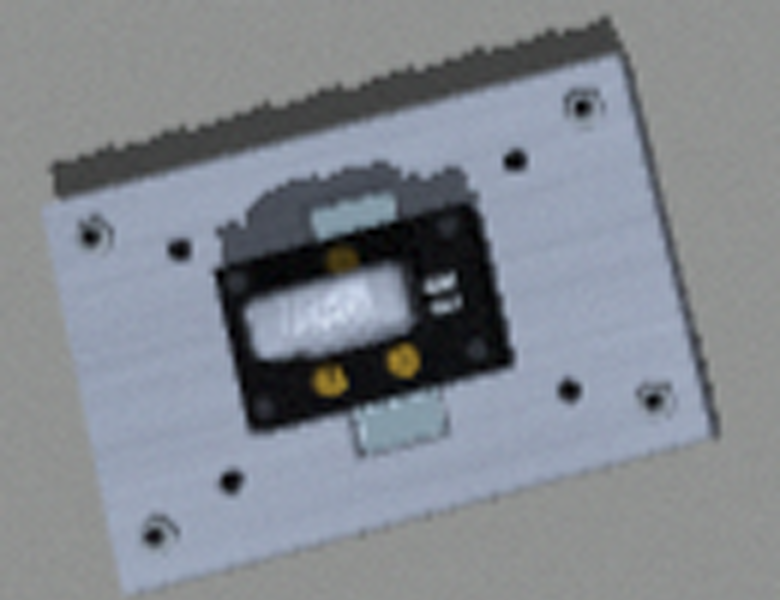

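View pics/cs.png

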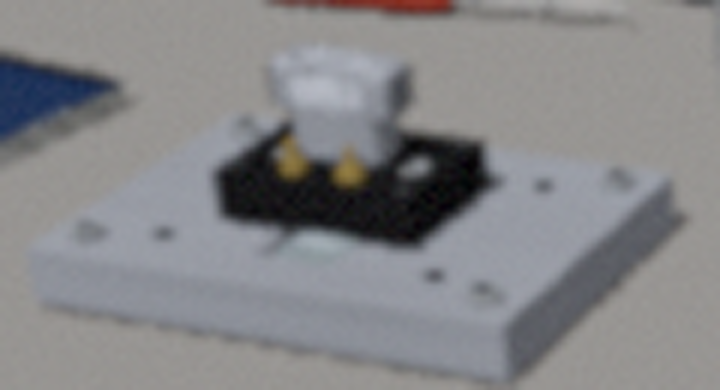

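Top crop: the plate corners, four screws, bar top (centre about (329,313)) and ports (328,380), (402,360), (342,258) are all clear. Scene crop: the same screws are at (90,230), (245,127), (620,180) and (487,292), the port tips at (290,142) and (349,152), and the bar top centre at about (340,62). The cover sits level on the plate.

Create h.py:
```python
import numpy as np
from scipy.spatial.transform import Rotation as R
C={"scene":(444.9535,319.685,236.578,[-0.10253033,-0.58733724,0.40699054],[0.73436712,-0.39331182,0.25003061,-0.49345257]),
"top":(493.7894,321.328,236.136,[0.40218992,-0.17385628,0.92736126],[-0.69889582,0.71066804,-0.06240374,0.05100338])}
O={"scene":(160,220),"top":(125,235)}
def ray(n,u,v):
    f,cx,cy,p,q=C[n];d=R.from_quat(q).apply([(u-cx)/f,(v-cy)/f,1]);return np.array(p),d/np.linalg.norm(d)
def cray(n,u,v): return ray(n,O[n][0]+(u+.5)/6-.5,O[n][1]+(v+.5)/6-.5)
def tri(a,b):
    A=np.zeros((3,3));y=np.zeros(3)
    for p,d in(a,b):
        M=np.eye(3)-np.outer(d,d);A+=M;y+=M@p
    x=np.linalg.solve(A,y);return x,[np.linalg.norm((np.eye(3)-np.outer(d,d))@(x-p)) for p,d in(a,b)]
def atz(r,z): p,d=r;return p+d*(z-p[2])/d[2]
```

Run:
```python
from h import *
np.set_printoptions(precision=4,suppress=True)
for n,t,s in[("FL",(155,536),(90,230)),("BL",(90,236),(245,127)),("BR",(582,106),(620,180)),("FR",(653,400),(487,292)),
 ("portL",(328,380),(290,142)),("portR",(402,360),(349,152)),("bar",(329,313),(340,62))]:
    x,e=tri(cray("top",*t),cray("scene",*s));print(n,x,np.round(e,4))
c=[atz(cray("top",*p),.024) for p in[(45,205),(618,55),(718,437),(125,595)]]
print("corners",c,np.mean(c,0));
for a,b in((0,1),(3,2),(3,0),(2,1)):
    d=c[b]-c[a];print(np.linalg.norm(d),np.degrees(np.arctan2(d[1],d[0])))
s=[atz(cray("top",*p),.024) for p in[(155,536),(90,236),(582,106),(653,400)]];print("screws mean",np.mean(s,0))
for z in(.078,.08):
    b=[atz(cray("top",*p),z) for p in[(245,305),(400,265),(412,325),(258,362)]];print("bar",np.mean(b,0),np.linalg.norm(b[1]-b[0]),np.linalg.norm(b[2]-b[1]))
b=[atz(cray("top",*p),.044) for p in[(218,268),(472,200),(512,358),(255,430)]];print("block top",np.mean(b,0),np.linalg.norm(b[1]-b[0]),np.linalg.norm(b[2]-b[1]))
```

```text
FL [0.3943 0.1183 0.0261] [0.0007 0.0007]
BL [0.4837 0.1419 0.0254] [0. 0.]
BR [ 0.5212 -0.0062  0.0252] [0.0002 0.0002]
FR [ 0.4315 -0.0291  0.0265] [0.0002 0.0002]
portL [0.4374 0.0613 0.0553] [0.0007 0.0007]
portR [0.4431 0.04   0.0545] [0.0004 0.0004]
bar [0.4559 0.0546 0.079 ] [0.0001 0.0001]
corners [array([0.4935, 0.1564, 0.024 ]), array([ 0.5368, -0.0167,  0.024 ]), array([ 0.4201, -0.0482,  0.024 ]), array([0.3766, 0.1277, 0.024 ])] [0.4567 0.0548 0.024 ]
0.1784326335078548 -75.93895090680792
0.18115137430751557 -76.11169181354633
0.12037130564659738 13.796090137454152
0.12093548450419883 15.085053365369777
screws mean [0.4576 0.0569 0.024 ]
bar [0.4555 0.055  0.078 ] 0.044931105713998616 0.017536136338741588
bar [0.4554 0.0545 0.08  ] 0.044825305961102 0.017494843811840324
block top [0.4577 0.0537 0.044 ] 0.07699895633025972 0.048709021588450786
```

The measurements agree with the given sizes. The base is at about (0.457, 0.055) with yaw about 14.2°, the bar top is at 0.079 and the underside at about 0.025. Next I'll work out the approach.

Add to h.py:
```python
YAW=np.radians(14.2);Xb=np.array([np.cos(YAW),np.sin(YAW),0]);Yb=np.array([-np.sin(YAW),np.cos(YAW),0])
RT=R.from_matrix(np.array([np.cross(Yb,[0,0,-1]),Yb,[0,0,-1]]).T)
def delta(p,rt=RT):
    from plant import ctrl
    s=ctrl.get_state();r=R.from_quat(s["tcp_rot"])
    return np.round(np.r_[r.inv().apply(np.array(p)-s["eef_pos"]),(r.inv()*rt).as_rotvec()],4)
```

```bash
python3 -c "
from h import *
print(delta([.4568,.055,.16]))"
```

```text
[-0.4053 -0.4563  0.0709 -0.0019 -0.001  -0.6216]
```

The manual's scale: shifts go in units of 25 mm and turns go in units of 0.1 rad. Converting my numbers, -0.4563 m is -18.252, -0.4053 m is -16.212, -0.6216 rad is -6.216.

Call:
inch_along(increments="-1.6,-1.8,0,0,0,-0.6,1 | -3.2,-3.6,0,0,0,-1.2,1 | -4.8,-5.4,0,0,0,-1.8,1 | -6.4,-7.2,0.4,0,0,-2.5,1 | -8,-9,0.8,0,0,-3.1,1 | -9.6,-10.8,1.2,0,0,-3.7,1 | -11.2,-12.6,1.6,0,0,-4.3,1 | -12.8,-14.4,2,0,0,-5,1 | -14.4,-16.2,2.4,0,0,-5.6,1 | -16.212,-18.252,2.836,-0.019,-0.01,-6.216,1")

```text
time: 1.35
eef_pos: [0.4549, 0.0601, 0.1611]
tcp_rot: [-0.125, 0.992, 0.001, 0.001]
contact_force: [1.6, 0.7, 0.4]
opening: 1.001
finger_force: 0.0
```

Call:
inch_along(increments="0,0,0,0,0,0,1 | 0,0,0,0,0,0,1 | 0,0,0,0,0,0,1")

```text
time: 1.72
eef_pos: [0.4544, 0.0631, 0.1615]
tcp_rot: [-0.125, 0.992, 0.001, 0.001]
contact_force: [-1.0, 0.3, -0.2]
opening: 0.998
finger_force: 0.0
```

Run:
```python
from h import *
from plant import ctrl
import cv2
print(delta([.4568,.055,.16]),delta([.4568,.055,.048]))
for n in("scene","top"):cv2.imwrite(f"pics/{n}1.png",ctrl.read_camera(n)["pixels"][:,:,::-1])
```

```text
[-0.0003 -0.0084  0.0015  0.0017  0.0015  0.0018] [-1.000e-04 -8.600e-03  1.135e-01  1.700e-03  1.500e-03  1.800e-03]
```

In the tool's units: 0.05 m is 2, 0.03 m is 1.2, 0.0018 rad is 0.018.

Call:
inch_along(increments="0,-0.34,0.06,0.017,0.015,0.018,1 | 0,-0.34,1.2,0.017,0.015,0.018,1 | 0,-0.34,2,0.017,0.015,0.018,1 | 0,-0.34,2,0.017,0.015,0.018,1 | 0,-0.34,2,0.017,0.015,0.018,1")

```text
time: 2.45
eef_pos: [0.4576, 0.0537, 0.1123]
tcp_rot: [-0.123, 0.992, -0.0, 0.001]
contact_force: [0.6, 0.2, 1.1]
opening: 0.999
finger_force: 0.0
```

Run:
```python
from h import *
from plant import ctrl
import cv2
print(delta([.4568,.055,.048]))
f=[ctrl.read_camera(n)["pixels"][:,:,::-1] for n in("scene","top")]
a=cv2.resize(f[0][180:290,150:290],(763,600));b=cv2.resize(f[1][220:340,120:260],(700,600))
cv2.imwrite("pics/both2.png",cv2.resize(np.hstack([a,b]),(800,330)))
```

```text
[ 0.0005  0.0015  0.0643 -0.0007  0.0011 -0.0015]
```

View pics/both2.png

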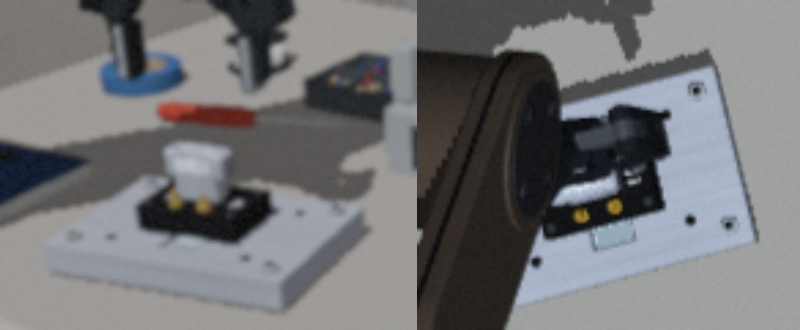

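The picture shows the open fingers aligned over the bar (tips at (135,75) and (250,85) in the left half), with the fixture undisturbed. I'll descend to z = 0.048 and close.

Call:
inch_along(increments="0.02,0.06,1.2,-0.007,0.011,-0.015,1 | 0.02,0.06,2.2,-0.007,0.011,-0.015,1 | 0.02,0.06,2.572,-0.007,0.011,-0.015,1 | 0.02,0.06,2.572,-0.007,0.011,-0.015,1 | 0.02,0.06,2.572,-0.007,0.011,-0.015,1")

```text
time: 3.18
eef_pos: [0.4572, 0.055, 0.0484]
tcp_rot: [-0.123, 0.992, -0.0, 0.001]
contact_force: [0.2, -0.0, -0.1]
opening: 1.002
finger_force: 0.0
```

Call:
inch_along(increments="0,0,0,0,0,0,0.6 | 0,0,0,0,0,0,0.6 | 0,0,0,0,0,0,0.6 | 0,0,0,0,0,0,0.6", grip_n=25)

```text
time: 3.68
eef_pos: [0.4561, 0.0551, 0.0472]
tcp_rot: [-0.123, 0.992, 0.0, -0.001]
contact_force: [0.7, 0.3, 0.3]
opening: 0.601
finger_force: 0.0
```

```bash
python3 -c "
from h import *
print(delta([.4568,.055,.048]))"
```

```text
[-0.0006 -0.0002 -0.0008  0.0005 -0.001  -0.0004]
```

Call:
inch_along(increments="0,0,0,0,0,0,0.4 | 0,0,0,0,0,0,0.4 | 0,0,0,0,0,0,0.4 | 0,0,0,0,0,0,0.4 | 0,0,0,0,0,0,0.4", grip_n=25)

```text
time: 4.3
eef_pos: [0.4561, 0.0553, 0.0472]
tcp_rot: [-0.123, 0.992, 0.0, -0.001]
contact_force: [-0.5, 2.2, 2.0]
opening: 0.531
finger_force: 28.0
```

Call:
inch_along(increments="0,0,0,0,0,0,0.0 | 0,0,0,0,0,0,0.0 | 0,0,0,0,0,0,0.0 | 0,0,0,0,0,0,0.0", grip_n=80)

```text
time: 4.8
eef_pos: [0.4561, 0.0553, 0.0473]
tcp_rot: [-0.123, 0.992, 0.0, -0.001]
contact_force: [-1.4, 4.3, 3.1]
opening: 0.526
finger_force: 82.0
```

```bash
python3 -c "
from h import *
print(delta([.4568,.055,.048]))"
```

```text
[-0.0006 -0.0004 -0.0007  0.0009 -0.001  -0.0004]
```

The bar is gripped (opening 45 mm, 82 N). First rock: the left end goes up about 4 mm.

In the tool's units: -0.0018 m is -0.072, -0.0014 m is -0.056, -0.086 rad is -0.86.

Call:
inch_along(increments="0,-0.012,-0.02,-0.22,0,0,0 | 0,-0.024,-0.04,-0.44,0,0,0 | 0,-0.032,-0.056,-0.66,0,0,0 | 0,-0.044,-0.072,-0.86,0,0,0 | 0,-0.044,-0.072,-0.86,0,0,0")

```text
time: 5.42
eef_pos: [0.4558, 0.0536, 0.0483]
tcp_rot: [-0.123, 0.991, 0.043, -0.007]
contact_force: [-0.3, 1.5, -5.4]
opening: 0.525
finger_force: 82.4
```

Add to h.py:
```python
P0=np.array([.4561,.0553,.0473]);R0=R.from_quat([-0.123,0.992,0,-0.001])
def est():  # cover tilt and ends' rise from TCP pose (assuming a firm grip)
    from plant import ctrl
    s=ctrl.get_state();r=R.from_quat(s["tcp_rot"]);Q=r*RT.inv()
    d=s["eef_pos"]-P0;ry=Q.apply(Yb);o=s["eef_pos"]+Q.apply([0,0,-.022])-P0+[0,0,.022]
    t=np.arcsin(ry[2]);return dict(t=round(t,4),zL=round(1e3*(o[2]+.025*ry[2]),2),zR=round(1e3*(o[2]-.025*ry[2]),2),xy=np.round(1e3*np.array([o@Xb,o@Yb]),2),F=np.round(s["contact_force"],1),T=np.round(s["wrist_torque"],2),rot=np.round(Q.as_rotvec(),4))
```

Run:
```python
from h import *
from plant import ctrl
import cv2
print(est())
f=[ctrl.read_camera(n)["pixels"][:,:,::-1] for n in("scene","top")]
a=cv2.resize(f[0][190:290,155:285],(780,600),interpolation=2)
cv2.imwrite("pics/s3.png",a)
```

```text
{'t': np.float64(0.087), 'zL': np.float64(3.27), 'zR': np.float64(-1.07), 'xy': array([-0.78,  0.38]), 'F': array([-0.3,  1.5, -5.4]), 'T': array([-0.18, -0.12, -0.03]), 'rot': array([ 0.0837,  0.0239, -0.001 ])}
```

View pics/s3.png

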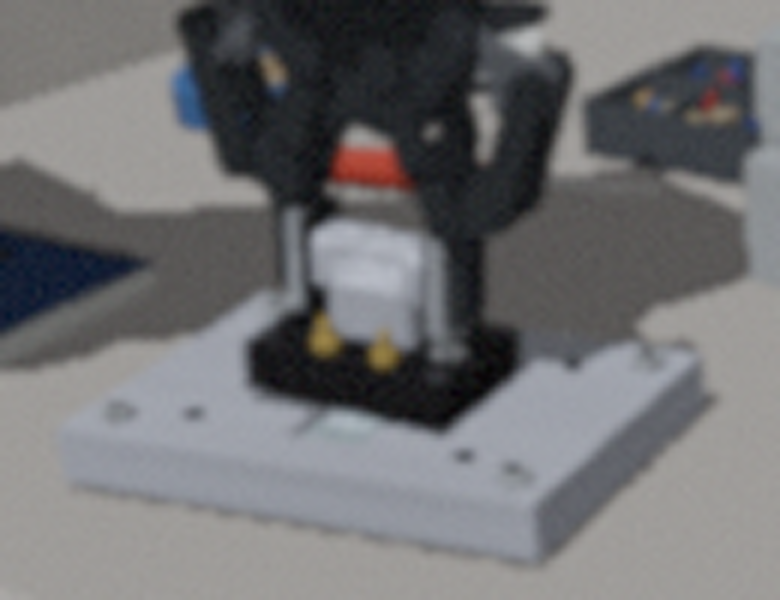

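The cover leans (left end up, right end down), the base is flat and the chip end is visible at (340,425). Next I draw up the right end.

Add to h.py:
```python
def pose(zL,zR):
    t=(zL-zR)/50;z0=(zL+zR)/2;m=max(0,min(18,20-z0))/2
    return t,(m-22)*np.sin(t)/1e3,z0/1e3+.022*(np.cos(t)-1)
def plan(a,b):
    (t,y,z),(t2,y2,z2)=pose(*a),pose(*b);dy,dz=y2-y,z2-z;c,s=np.cos(t),np.sin(t)
    return np.round([dy*c+dz*s,dy*s-dz*c,-(t2-t)],4)
```

```text
(no output)
```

Call:
inch_along(increments="0,0.02,-0.024,0.28,0,0,0 | 0,0.036,-0.048,0.56,0,0,0 | 0,0.052,-0.072,0.83,0,0,0 | 0,0.072,-0.096,1.1,0,0,0 | 0,0.088,-0.12,1.38,0,0,0 | 0,0.104,-0.144,1.66,0,0,0 | 0,0.104,-0.144,1.66,0,0,0")

```text
time: 6.4
eef_pos: [0.4553, 0.0566, 0.0525]
tcp_rot: [-0.124, 0.991, -0.04, 0.004]
contact_force: [0.7, -0.6, -12.8]
opening: 0.525
finger_force: 83.6
```

```bash
python3 -c "
from h import *
print(plan((4,-.3),(3.6,7.6)));print(est());print(plan((3.6,7.6),(11.6,7.2)),plan((11.6,7.2),(11.2,15.2)))"
```

```text
[ 0.0026 -0.0035  0.166 ]
{'t': np.float64(-0.0797), 'zL': np.float64(3.23), 'zR': np.float64(7.21), 'xy': array([-0.51, -0.26]), 'F': array([  0.7,  -0.6, -12.8]), 'T': array([-0.07, -0.08,  0.  ]), 'rot': array([-0.0778, -0.0176,  0.0008])}
[-0.0029 -0.0036 -0.168 ] [ 0.0033 -0.0035  0.168 ]
```

In the tool's units: -0.003 m is -0.12, -0.0034 m is -0.136, -0.172 rad is -1.72.

Call:
inch_along(increments="0,-0.02,-0.02,-0.28,0,0,0 | 0,-0.04,-0.04,-0.56,0,0,0 | 0,-0.06,-0.064,-0.85,0,0,0 | 0,-0.08,-0.088,-1.14,0,0,0 | 0,-0.1,-0.112,-1.43,0,0,0 | 0,-0.12,-0.136,-1.72,0,0,0 | 0,-0.12,-0.136,-1.72,0,0,0")

```text
time: 7.28
eef_pos: [0.4566, 0.0535, 0.0565]
tcp_rot: [-0.123, 0.991, 0.046, -0.006]
contact_force: [0.4, 0.1, -9.5]
opening: 0.526
finger_force: 84.1
```

```bash
python3 -c "
from h import *
print(plan((3.6,7.6),(11.4,6.8)));print(est());print(plan((11.4,6.8),(10.6,15)),plan((10.6,15),(18.5,14)))"
```

```text
[-0.003  -0.0033 -0.172 ]
{'t': np.float64(0.0936), 'zL': np.float64(11.67), 'zR': np.float64(7.0), 'xy': array([-0.02,  0.2 ]), 'F': array([ 0.4,  0.1, -9.5]), 'T': array([-0.03,  0.07,  0.02]), 'rot': array([ 0.0904,  0.0241, -0.0015])}
[ 0.0035 -0.0034  0.18  ] [-0.0037 -0.0031 -0.178 ]
```

In the tool's units: 0.0035 m is 0.14, -0.0034 m is -0.136, 0.18 rad is 1.8.

Call:
inch_along(increments="0,0.02,-0.02,0.26,0,0,0 | 0,0.04,-0.04,0.52,0,0,0 | 0,0.06,-0.056,0.78,0,0,0 | 0,0.08,-0.076,1.04,0,0,0 | 0,0.1,-0.096,1.3,0,0,0 | 0,0.12,-0.116,1.55,0,0,0 | 0,0.14,-0.136,1.8,0,0,0 | 0,0.14,-0.136,1.8,0,0,0")

```text
time: 8.28
eef_pos: [0.4559, 0.0571, 0.0604]
tcp_rot: [-0.124, 0.991, -0.044, 0.005]
contact_force: [-1.0, 2.0, -4.5]
opening: 0.523
finger_force: 84.7
```

```bash
python3 -c "
from h import *
print(est())"
```

```text
{'t': np.float64(-0.0881), 'zL': np.float64(11.0), 'zR': np.float64(15.4), 'xy': array([ 0.3 , -0.13]), 'F': array([-1. ,  2. , -4.5]), 'T': array([ 0.51,  0.18, -0.04]), 'rot': array([-0.0855, -0.0213,  0.0008])}
```

Run:
```python
from plant import ctrl
import cv2
f=ctrl.read_camera("scene")["pixels"][:,:,::-1]
cv2.imwrite("pics/s4.png",cv2.resize(f[190:290,155:285],(780,600),interpolation=2))
```

```text
(no output)
```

View pics/s4.png

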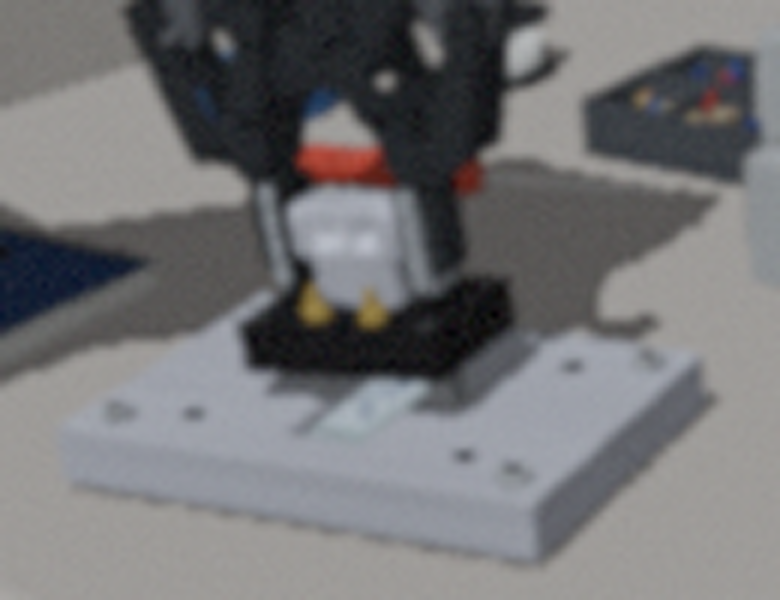

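The cover is halfway up, the chip lies in its recess (370,405) and the base hasn't moved. I'll carry on, left then right.

In the tool's units: -0.0037 m is -0.148, -0.0032 m is -0.128, -0.178 rad is -1.78.

Call:
inch_along(increments="0,-0.02,-0.016,-0.25,0,0,0 | 0,-0.04,-0.032,-0.5,0,0,0 | 0,-0.064,-0.052,-0.76,0,0,0 | 0,-0.084,-0.068,-1,0,0,0 | 0,-0.104,-0.088,-1.26,0,0,0 | 0,-0.128,-0.108,-1.52,0,0,0 | 0,-0.148,-0.124,-1.78,0,0,0 | 0,-0.148,-0.124,-1.78,0,0,0")

```text
time: 9.32
eef_pos: [0.4574, 0.0525, 0.0642]
tcp_rot: [-0.123, 0.991, 0.044, -0.005]
contact_force: [-2.3, -3.0, 1.3]
opening: 0.527
finger_force: 85.5
```

```bash
python3 -c "
from h import *
print(est(),plan((18.5,14),(17.7,23)),plan((17.7,23),(27,25)))"
```

```text
{'t': np.float64(0.0896), 'zL': np.float64(19.23), 'zR': np.float64(14.75), 'xy': array([ 0.58, -1.02]), 'F': array([-2.3, -3. ,  1.3]), 'T': array([-0.55,  0.2 , -0.01]), 'rot': array([ 0.0869,  0.0219, -0.001 ])} [ 0.0045 -0.0037  0.196 ] [-0.0038 -0.0054 -0.146 ]
```

In the tool's units: 0.0045 m is 0.18, 0.0039 m is 0.156, 0.196 rad is 1.96.

Call:
inch_along(increments="0,0.024,-0.02,0.25,0,0,0 | 0,0.044,-0.036,0.5,0,0,0 | 0,0.068,-0.056,0.75,0,0,0 | 0,0.088,-0.072,1,0,0,0 | 0,0.112,-0.092,1.25,0,0,0 | 0,0.136,-0.112,1.5,0,0,0 | 0,0.156,-0.128,1.72,0,0,0 | 0,0.18,-0.148,1.96,0,0,0 | 0,0.18,-0.148,1.96,0,0,0")

```text
time: 10.45
eef_pos: [0.4555, 0.0577, 0.0676]
tcp_rot: [-0.124, 0.991, -0.053, 0.006]
contact_force: [-0.4, 1.1, -1.8]
opening: 0.522
finger_force: 85.1
```

```bash
python3 -c "
from h import *
print(est())"
```

```text
{'t': np.float64(-0.1058), 'zL': np.float64(17.79), 'zR': np.float64(23.07), 'xy': array([-0.06,  0.15]), 'F': array([-0.4,  1.1, -1.8]), 'T': array([0.08, 0.03, 0.02]), 'rot': array([-0.1028, -0.0248,  0.0004])}
```

The right end is off. Now I raise the left end and level the cover.

In the tool's units: -0.0072 m is -0.288, -0.0064 m is -0.256, -0.106 rad is -1.06.

Call:
inch_along(increments="0,-0.02,-0.024,-0.2,0,0,0 | 0,-0.04,-0.048,-0.4,0,0,0 | 0,-0.056,-0.072,-0.6,0,0,0 | 0,-0.072,-0.1,-0.75,0,0,0 | 0,-0.084,-0.132,-0.85,0,0,0 | 0,-0.096,-0.168,-0.95,0,0,0 | 0,-0.108,-0.208,-1,0,0,0 | 0,-0.12,-0.256,-1.06,0,0,0 | 0,-0.12,-0.288,-1.06,0,0,0 | 0,-0.12,-0.288,-1.06,0,0,0")

```text
time: 11.7
eef_pos: [0.4562, 0.0553, 0.0752]
tcp_rot: [-0.123, 0.992, 0.0, -0.0]
contact_force: [-0.3, -0.6, -2.4]
opening: 0.523
finger_force: 85.0
```

Call:
inch_along(increments="0,0,0,0,0,0,0 | 0,0,0,0,0,0,0 | 0,0,0,0,0,0,0 | 0,0,0,0,0,0,0")

```text
time: 12.2
eef_pos: [0.4561, 0.0552, 0.0751]
tcp_rot: [-0.123, 0.992, 0.0, -0.001]
contact_force: [-0.2, -0.1, -2.1]
opening: 0.525
finger_force: 85.0
```

Run:
```python
from h import *
from plant import ctrl
import cv2
print(est(),np.abs(ctrl.get_state()["dq"]).max())
f=ctrl.read_camera("scene")["pixels"][:,:,::-1];g=ctrl.read_camera("top")["pixels"][:,:,::-1]
cv2.imwrite("pics/s5.png",np.hstack([cv2.resize(f[190:290,155:285],(455,350),interpolation=2),cv2.resize(g[235:340,125:255],(345,350),interpolation=2)]))
```

```text
{'t': np.float64(0.0005), 'zL': np.float64(27.78), 'zR': np.float64(27.76), 'xy': array([-0.07, -0.05]), 'F': array([-0.2, -0.1, -2.1]), 'T': array([ 0.02, -0.03,  0.01]), 'rot': array([ 0.0002,  0.0013, -0.0003])} 0.003064409455266576
```

View pics/s5.png

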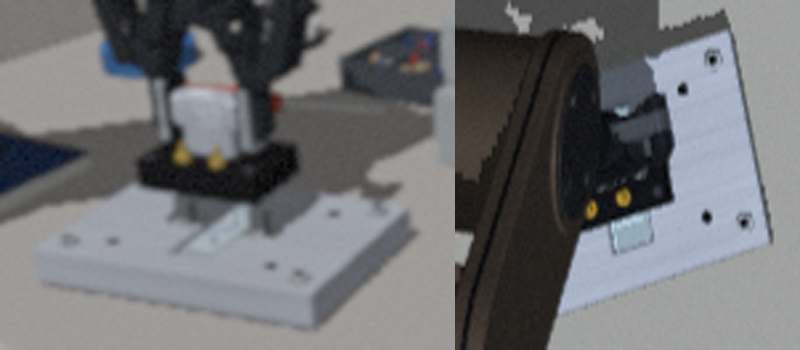

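The cover hangs level above both freed posts (185,205) and (265,210). The chip is in its recess at (225,232), the base is flat and in place, and the residual force is only the cover's weight. I'm handing it in.

```bash
python3 -c "
from plant import ctrl
print(ctrl.sign_off())"
```

```text
the job is handed in; nothing more can be done
None
```

I rocked the cover off both posts and handed the job in after about 12 s; the gripper holds it level and straight above the posts, about 8 mm clear of their tips by my estimate, with the base flat in its place, the chip in its recess and the beaker, vial and screwdriver not approached (the sign-off printed no verdict).

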